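# Borescope check of a latch body's lower pin eye

## Task

The lower pin eye of the latch body clamped in the vise needs looking at: pull the borescope up out of its snap holster and lower its stem down through the upper eye until the glass window near the tip is at mid-depth in the lower eye. Do not let the scope touch the latch body or the vise, and leave everything else on the shelf where it is. Finish still holding the scope there, upright and still, with its stem centred in the bore of both eyes, so the whole wall is in focus.

Things in the scene. Friction and masses are not known exactly. Their poses are not given: they have to be found in the camera images.
- probe: Rigid borescope upright in the holster, 168 mm long, 0.17 kg. Origin at the centre of the stem's tip, z up the stem. Steel stem 10 mm diameter; glass window 4 to 12 mm above the tip; snap bead 18 mm diameter, 80 to 89 mm above the tip. Handle: grey square bar 28 x 28 mm (sides along this frame's x and y), 98 to 168 mm above the tip.
- probe_window (a point): Middle of the borescope's glass window, on the stem axis, 8 mm above the tip.
- probe_stem (a point): Point on the stem axis 51 mm above the tip: it lies in the upper eye when the window is at mid-depth in the lower eye.
- holster: Snap holster bolted to the shelf: 90 x 90 x 10 mm base and upright tube, 40 mm outside, 22 mm inside, rim 110 mm above the shelf. Origin on the shelf at the tube's axis, z up. The scope's handle sits on the rim, its tip 12 mm above the shelf. Two spring balls hold its bead: a straight upward pull of 7 to 12 N frees it within 6 mm, then it slides freely; the tip leaves the rim after 98 mm.
- vise: Small iron toolmaker's vise, fixed to the shelf, that grips the latch body by its tail. Origin on the shelf straight under the bore axis of the latch body, z up; the vise stands at x 50 to 120 mm, y -55 to 120 mm of this frame and is at most 85 mm high.
- latch: Grey latch body clamped in the vise: two eyes, one above the other, on one upright 26 mm bore, joined by a web on the x side. Fixed. Origin on the bore axis at the lower eye's underside, 45 mm above the shelf; axes as the vise. Eyes 46 mm outside. Lower eye 0 to 22, open gap 22 to 46, upper eye 46 to 62 mm above the origin. Nothing under the lower eye.
- eye_low (a point): Centre of the lower eye's bore, at mid-depth, 56 mm above the shelf.
- eye_up (a point): Centre of the upper eye's bore, at mid-depth, 99 mm above the shelf.
- spring_a: Bystander: yellow coil spring standing on end, 29 mm diameter, 50 mm high. Origin at the centre of its underside.
- spring_b: Bystander: a second yellow coil spring, the same size. Origin at the centre of its underside.
- pin: Bystander: brass latch pin standing on its head, 25 mm diameter (head 34 mm), 74 mm high. Origin at the centre of its underside.
- mallet: Bystander: wooden mallet lying flat, red head 70 x 115 x 60 mm high, handle 24 mm thick reaching 217 mm towards its own -x. Origin under the middle of the head.
- spare: Bystander: a second latch body, loose, standing on its lower eye on the shelf, 62 mm high. Origin at its bore axis on the shelf.
- cup: Bystander: steel cup under the tin funnel, 72 mm diameter, 75 mm high. Origin at the centre of its underside.
- torch: Bystander: small torch lying flat, 120 mm long, 25 mm thick. Origin under its middle.
Not all that is in view belongs to the job. Leave any orange look-alike of the probe alone.

How it is judged:
On the way, in this order (a step that is already met when the one before it is completed fails the run):
1. the borescope is drawn right out of its holster, in the grip (z of probe in the frame of holster above 0.112 m and contact force between the fingers and probe above 1 N), for 0.1 s.
2. the stem has come down through the upper eye: its tip is in the gap above the lower eye, on the bore axis (z of probe in the frame of latch between 0.022 and 0.046 m and horizontal distance between probe and eye_low below 0.01 m and contact force between the fingers and probe above 1 N), for 0.05 s.
At the end, for the whole second after the job is handed in: The gripper still holds the borescope, upright within 5 degrees and still, touching neither latch nor vise; its window is within 7 mm in height of the middle of the lower eye, and the stem axis lies within 4 mm of the bore axis in both eyes (contact force between the fingers and probe above 1 N and horizontal distance between probe_window and eye_low below 0.004 m and horizontal distance between probe_stem and eye_up below 0.004 m and z of probe_window in the frame of eye_low between -0.007 and 0.007 m and angle between probe's own z axis and vertical below 0.087 rad and linear speed of probe below 0.02 m/s and contact force between probe and vise below 0.3 N); the arm keeps its last pose, push and grip.
It fails at once if the borescope touches the latch body or the vise (contact force between probe and vise above 0.3 N).
It fails at once if a bystander is moved more than 20 mm (distance of any of spring_a, spring_b, pin, mallet, spare, cup, torch from where it was at the start of the episode above 0.02 m).
It also fails if it takes over 45 s, if anything falls off the work surface, if the arm or the gripper's body presses on something with over 40 N, if the wrist force passes 120 N, or if a joint passes its speed limit or range.

## Robot

A 6-joint arm with a two-finger parallel gripper is mounted at the origin on the work surface. World frame = base frame: x ahead of the robot, y to its left, z up, the work surface at z = 0. Lengths are in m, angles in rad, forces in N, time in s.
With the tool pointing down it reaches from about 0.25 to 0.725 m from the base axis. Payload 4 kg.
Tool frame: the origin (TCP) lies midway between the tips of the shut fingers; the grasp point (between the pads) lies grasp_offset behind it (grasp_offset is the distance from the TCP to the grasp point, in m); y points along the fingers, x is the direction in which the jaws open and shut, and the axes are right-handed (so a half turn about y gives the same grasp; the last joint's range is limited). The gripper opens to 85 mm and grips with 20 to 120 N. Pads are 22 mm wide; open, the fingers measure 114 mm over their backs; the gripper's body (76 mm by 85 mm) begins 54 mm behind the grasp point. The pads swing forward as they close: fully open they stand 13 mm farther back than shut.
Start: joints at [-1.267, 0.241, 0.005, 1.335, 0, 1.571], TCP at [0.15, -0.477, 0.207] pointing down, gripper open.
Joint ranges: [-2.72, 2.72], [-1.05, 1.87], [-1.09, 1.28], [-1.99, 2.15], [-1.42, 1.44], [-3.14, 3.14]. Speed limits (rad/s): [2.79, 2.79, 3.14, 3.14, 3.14, 3.14].

## Interface

Orientations are given as a unit quaternion [x, y, z, w].
In Python, from workcell import * gives the robot as it stands.
- The arm moves only by the tool arm_command, never from a script. Its argument "targets" is a list of rows, each an object with "dp": the shift along the tool's x, y, z in m, a list of three; "turn": the turn, a rotation vector about the tool's x, y, z in degrees, a list of three; "gripper": the finger opening in m, from 0 to 0.0854. In form: [{"dp": [x, y, z], "turn": [ax, ay, az], "gripper": gripper}, ...]. A call has 1 to 8 rows; each row is the pose to reach, as a shift and turn from the pose measured when the call began, along the tool's axes at that moment; what a row does not reach only later rows make up. A row lasts 1/12 s, in which the tool goes at most 41.7 mm and 7.16 degrees, less where a joint would pass 70% of its speed; a pose out of reach is approached as far as the arm can. A call with a gripper value outside its range is refused whole. The fingers move at their own pace and stop on an object; "squeeze" is the grip in N (left out, the last holds). Time passes only in rows, so rows that repeat a pose let the fingers close. It gives the time, the measured TCP pose, the force and the opening at its end, in the units of the state.
- sense(): the state, without advancing time (a new reading comes with each control period).
- camera(name): name is "scene" or "top" or "wrist"; returns a dict with "frame" (384x512x3 uint8, red, green, blue), "intrinsics" (3x3 intrinsics, pixels), "R" (3x3) and "t" (3): a world point X has camera coordinates R X + t. Camera axes: x right, y down, z forward; pixel columns grow to the right and rows downward; lengths in m; the calibration is good to about 2 mm. A picture is of the moment at which its call begins. There is no depth.
- finish_job(): hands the job in, once; it reports no verdict.
The state is a dict: "time_s": time; "joint_pos": joint angles; "joint_vel": joint speeds; "tau": joint torques, N m; "tool_pos": TCP position; "tool_rot": TCP orientation; "force": force on the tool from outside, world axes, zero at the start; "ft_torque": the same for the moment, N m; "finger_gap": finger opening in m.
Only numpy, scipy, OpenCV 4.12 (cv2) and the standard library are available. Lean on these libraries where they do the work, as an engineer would, in place of code of your own. Each camera call takes 0.05 s, during which the arm holds its last target.

## Working session

There is one attempt and no reset: what is moved stays moved. The work goes in short steps, Python scripts to look and compute and a tool call to move; the robot and the scene stay as the last step left them, time stands still between calls to the robot, and variables do not carry over. Pictures are saved under pics/ and viewed, and the job is handed in when it is done.

Besides the shell and the picture viewer there is one more tool, called after ">>>" by a JSON object that holds its "name" and its "arguments", one argument or row to a line. arm_command: Moves the arm, as the interface text tells. Its arguments: {"type":"object","properties":{"targets":{"type":"array"},"squeeze":{"type":"number"}},"required":["targets"]}

```bash
mkdir -p pics; ls
python3 - <<'E'
from workcell import *
import cv2, numpy as np, pickle
s=sense(); print(s)
for n in ["scene","top","wrist"]:
    c=camera(n); cv2.imwrite(f"pics/{n}0.png",c["frame"][:,:,::-1]); pickle.dump(c,open(f"pics/{n}0.pkl","wb"))
    print(n,c["intrinsics"].tolist(),np.round(c["R"],3).tolist(),np.round(c["t"],3))
try: print(grasp_offset)
except Exception as e: print(e)
E
```

```text
pics
{'time_s': 0.0, 'joint_pos': array([-1.26702207e+00,  2.41415820e-01,  3.71554224e-03,  1.33523104e+00,
        1.42199267e-05,  1.57079650e+00]), 'joint_vel': array([-4.14038736e-04,  2.28658736e-06, -1.58816642e-03, -4.88059887e-05,
       -1.09573525e-03,  1.41355618e-03]), 'tau': array([-1.00669899e-03, -3.72315502e+01,  2.52409691e+01,  1.67728920e-02,
        2.07230457e-06, -9.48047102e-06]), 'tool_pos': array([ 0.14935635, -0.47643588,  0.20570831]), 'tool_rot': array([-0.5694443 ,  0.41919695, -0.41798618,  0.57034609]), 'force': array([-1.00390434, -0.00846756,  0.36870544]), 'ft_torque': array([ 0.00360213, -0.02514972, -0.01447413]), 'finger_gap': 0.08524329013513443}
scene [[454.2697705496836, 0.0, 250.6260493231971], [0.0, 454.2697705496836, 190.48272407208086], [0.0, 0.0, 1.0]] [[0.772, 0.636, -0.006], [0.511, -0.626, -0.589], [-0.378, 0.452, -0.808]] [-0.422 -0.278  1.77 ]
top [[355.7601403504287, 0.0, 252.65884916216004], [0.0, 355.7601403504287, 193.22956382555333], [0.0, 0.0, 1.0]] [[0.013, -1.0, -0.027], [-0.985, -0.009, -0.171], [0.17, 0.029, -0.985]] [-0.032  0.586  1.175]
wrist [[303.31750940909507, 0.0, 251.46530403580215], [0.0, 303.31750940909507, 190.42896793573615], [0.0, 0.0, 1.0]] [[0.301, -0.954, -0.002], [-0.92, -0.291, 0.262], [-0.25, -0.077, -0.965]] [-0.499 -0.035  0.378]
0.0187
```

View pics/scene0.png

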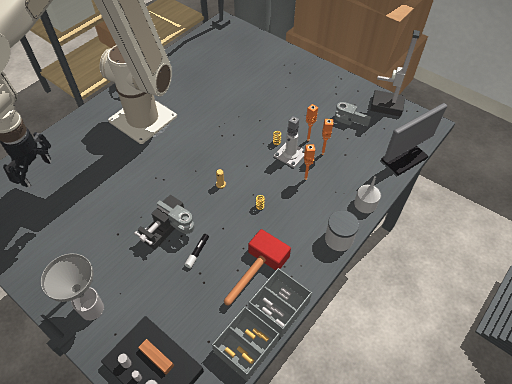

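View pics/top0.png

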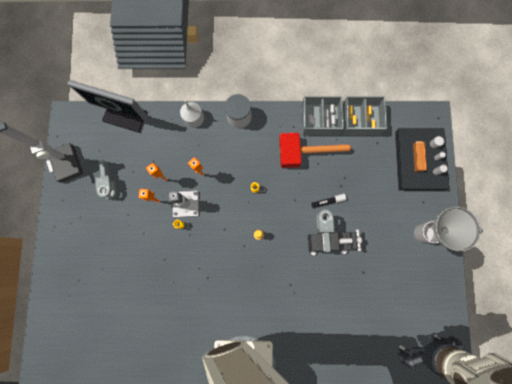

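View pics/wrist0.png

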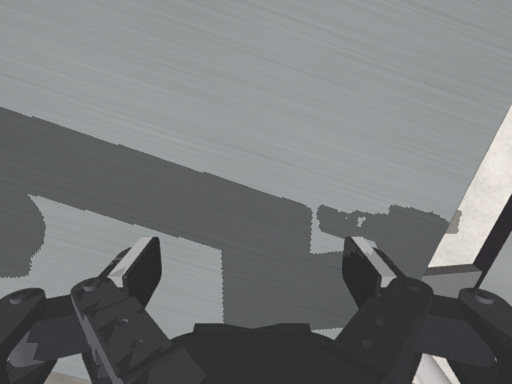

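Run:
```python
import cv2,numpy as np
from scipy.spatial.transform import Rotation as R
print(R.from_quat([-0.5694443 ,  0.41919695, -0.41798618,  0.57034609]).as_matrix().round(3))
a=cv2.imread("pics/scene0.png"); t=cv2.imread("pics/top0.png")
def crop(im,x,y,w,h,k): return cv2.resize(im[y:y+h,x:x+w],None,fx=k,fy=k,interpolation=cv2.INTER_CUBIC)
cv2.imwrite("pics/c1.png",np.hstack([crop(a,255,90,100,100,4),crop(a,125,180,100,100,4)]))
cv2.imwrite("pics/c2.png",np.hstack([crop(t,130,140,100,100,4),crop(t,295,180,100,100,4)]))
```

```text
[[ 0.299 -0.001  0.954]
 [-0.954  0.002  0.299]
 [-0.002 -1.     0.   ]]
```

View pics/c1.png

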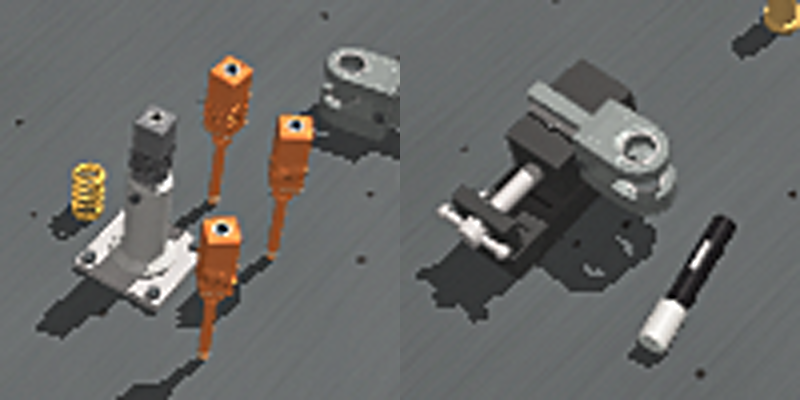

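View pics/c2.png

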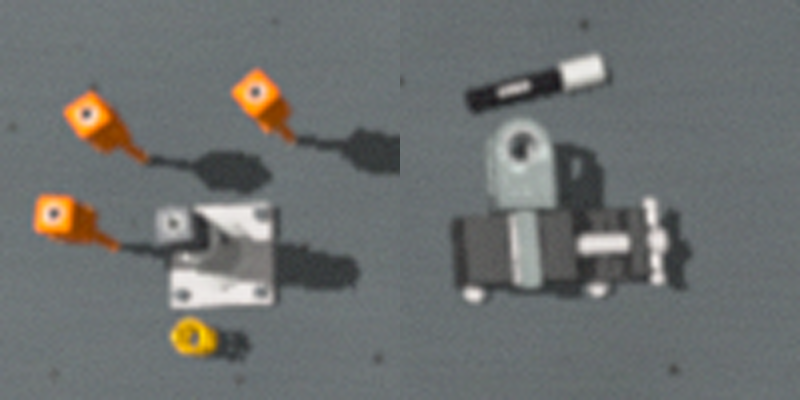

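```bash
cat > h.py <<'E'
import numpy as np,cv2,pickle
from scipy.spatial.transform import Rotation as Rot
def ray(c,p):
    d=np.linalg.inv(c["intrinsics"])@np.array([p[0],p[1],1.]); d=c["R"].T@d
    return -c["R"].T@c["t"], d/np.linalg.norm(d)
def plane(c,p,z):
    o,d=ray(c,p); return o+d*(z-o[2])/d[2]
def tri(c1,p1,c2,p2):
    o1,d1=ray(c1,p1);o2,d2=ray(c2,p2)
    A=np.stack([d1,-d2],1);k=np.linalg.lstsq(A,o2-o1,rcond=None)[0]
    a=o1+d1*k[0];b=o2+d2*k[1];return (a+b)/2,np.linalg.norm(a-b)
def proj(c,X):
    q=c["R"]@np.asarray(X)+c["t"]; q=c["intrinsics"]@q; return q[:2]/q[2]
E
python3 - <<'E'
from h import *
S=pickle.load(open("pics/scene0.pkl","rb"));T=pickle.load(open("pics/top0.pkl","rb"))
def do(n,ps,pt,z):
    print(n,"tri",np.round(tri(S,ps,T,pt)[0],3),round(tri(S,ps,T,pt)[1],4),"planeS",plane(S,ps,z).round(3),"planeT",plane(T,pt,z).round(3))
do("probe",(293.75,119.75),(173.5,195.75),.18)
do("bore",(184.75,217.25),(325.5,216.75),.107)
do("o1",(312.75,107.5),(151.75,168.5),.18)
do("o2",(328.75,121.5),(194,163),.18)
do("o3",(310.25,147.5),(143.5,193.5),.18)
# pair alternatives
for p in [(151.75,168.5),(194,163),(143.5,193.5)]:
  for q in [(312.75,107.5),(328.75,121.5),(310.25,147.5)]: print(p,q,tri(S,q,T,p)[0].round(3),tri(S,q,T,p)[1].round(4))
print("spring",plane(T,(130+190/4,140+338/4),.05), "pin",plane(T,(258,234),.074),"springb",plane(T,(255,187),.05))
for p in [(174,287),(272,204),(264,302),(181,297)]: print("base",plane(T,(130+p[0]/4,140+p[1]/4),.01).round(3))
# latch tail edges/vise
for p in [(488,200),(553,200),(520,285)]: print("latch",plane(T,(295+(p[0]-400)/4,180+p[1]/4),.107).round(3))
print("o bases S", [plane(S,p,0).round(3) for p in [(255+215/4,90+205/4),(255+272/4,90+255/4),(255+205/4,90+355/4)]])
print("o bases T", [plane(T,(130+p[0]/4,140+p[1]/4),0).round(3) for p in [(147,158),(292,138),(117,246)]])
E
```

```text
probe tri [0.554 0.216 0.178] 0.002 planeS [0.556 0.216 0.18 ] planeT [0.554 0.215 0.18 ]
bore tri [ 0.503 -0.262  0.104] 0.0031 planeS [ 0.505 -0.262  0.107] planeT [ 0.501 -0.263  0.107]
o1 tri [0.613 0.254 0.25 ] 0.028 planeS [0.572 0.304 0.18 ] planeT [0.639 0.288 0.18 ]
o2 tri [0.667 0.169 0.263] 0.0801 planeS [0.651 0.283 0.18 ] planeT [0.658 0.156 0.18 ]
o3 tri [ 0.581  0.363 -0.052] 0.0589 planeS [0.669 0.15  0.18 ] planeT [0.56  0.309 0.18 ]
(151.75, 168.5) (312.75, 107.5) [0.613 0.254 0.25 ] 0.028
(151.75, 168.5) (328.75, 121.5) [0.644 0.294 0.166] 0.0026
(151.75, 168.5) (310.25, 147.5) [0.638 0.284 0.071] 0.0902
(194, 163) (312.75, 107.5) [0.637 0.144 0.327] 0.0466
(194, 163) (328.75, 121.5) [0.667 0.169 0.263] 0.0801
(194, 163) (310.25, 147.5) [0.663 0.16  0.166] 0.0024
(143.5, 193.5) (312.75, 107.5) [0.563 0.315 0.165] 0.0032
(143.5, 193.5) (328.75, 121.5) [0.592 0.363 0.07 ] 0.0393
(143.5, 193.5) (310.25, 147.5) [ 0.581  0.363 -0.052] 0.0589
spring [0.47553723 0.22963357 0.05      ] pin [ 0.44518213 -0.04562312  0.074     ] springb [ 0.60794898 -0.0331952   0.05      ]
base [0.524 0.256 0.01 ]
base [0.599 0.171 0.01 ]
base [0.511 0.175 0.01 ]
base [0.515 0.249 0.01 ]
latch [ 0.458 -0.235  0.107]
latch [ 0.459 -0.287  0.107]
latch [ 0.391 -0.259  0.107]
o bases S [array([0.569, 0.314, 0.   ]), array([0.645, 0.296, 0.   ]), array([0.664, 0.163, 0.   ])]
o bases T [array([0.643, 0.289, 0.   ]), array([0.662, 0.157, 0.   ]), array([0.562, 0.312, 0.   ])]
```

The target is the grey handle at scene (294,120), top (173,196). It could be confused with the three orange look-alikes at scene (313,108), (329,122) and (310,148), top (144,194), (152,169) and (194,163). The description says grey and in the holster. The crops confirm it, with a white base and tube under the grey square bar. The upper eye's bore is at scene (185,217), top (325,217).

>>> {"name": "arm_command", "arguments": {
  "targets": [
    {"dp": [-0.026,-0.007,0.029],"turn": [0,2.2,0],"gripper": 0.085},
    {"dp": [-0.052,-0.014,0.058],"turn": [0,4.4,0],"gripper": 0.085},
    {"dp": [-0.078,-0.021,0.087],"turn": [0,6.6,0],"gripper": 0.085},
    {"dp": [-0.104,-0.028,0.116],"turn": [0,8.8,0],"gripper": 0.085},
    {"dp": [-0.13,-0.035,0.145],"turn": [0,11,0],"gripper": 0.085},
    {"dp": [-0.156,-0.042,0.174],"turn": [0,13.2,0],"gripper": 0.085},
    {"dp": [-0.182,-0.049,0.203],"turn": [0,15.4,0],"gripper": 0.085},
    {"dp": [-0.208,-0.056,0.232],"turn": [0,17.4,0],"gripper": 0.085}
  ]
}}

```text
time_s: 0.82
tool_pos: [0.3088, -0.207, 0.2625]
tool_rot: [-0.499, 0.501, -0.5, 0.5]
force: [0.8, 0.8, -0.1]
finger_gap: 0.085
```

>>> {"name": "arm_command", "arguments": {
  "targets": [
    {"dp": [-0.034,0,0.019],"turn": [0,0,0],"gripper": 0.085},
    {"dp": [-0.068,0,0.038],"turn": [0,0,0],"gripper": 0.085},
    {"dp": [-0.102,0,0.057],"turn": [0,0,0],"gripper": 0.085},
    {"dp": [-0.136,0,0.076],"turn": [0,0,0],"gripper": 0.085},
    {"dp": [-0.17,0,0.095],"turn": [0,0,0],"gripper": 0.085},
    {"dp": [-0.204,0,0.114],"turn": [0,0,0],"gripper": 0.085},
    {"dp": [-0.238,0,0.133],"turn": [0,0,0],"gripper": 0.085},
    {"dp": [-0.272,0,0.152],"turn": [0,0,0],"gripper": 0.085}
  ]
}}

```text
time_s: 1.48
tool_pos: [0.4589, 0.0268, 0.2625]
tool_rot: [-0.504, 0.497, -0.483, 0.516]
force: [-0.1, -0.6, -0.8]
finger_gap: 0.0846
```

>>> {"name": "arm_command", "arguments": {
  "targets": [
    {"dp": [-0.034,0,0.019],"turn": [0,0,0],"gripper": 0.085},
    {"dp": [-0.068,0,0.038],"turn": [0,0,0],"gripper": 0.085},
    {"dp": [-0.102,0,0.057],"turn": [0,0,0],"gripper": 0.085},
    {"dp": [-0.136,0,0.076],"turn": [0,0,0],"gripper": 0.085},
    {"dp": [-0.15,0,0.086],"turn": [0,0,0],"gripper": 0.06},
    {"dp": [-0.15,0,0.086],"turn": [0,0,0],"gripper": 0.06}
  ]
}}

```text
time_s: 1.98
tool_pos: [0.5373, 0.0736, 0.2653]
tool_rot: [-0.512, 0.49, -0.458, 0.538]
force: [0.5, -0.6, 0.7]
finger_gap: 0.0636
```

Run:
```python
from workcell import *
import cv2, numpy as np, pickle
for n in ["wrist","top"]:
    c=camera(n); cv2.imwrite(f"pics/{n}1.png",c["frame"][:,:,::-1]); pickle.dump(c,open(f"pics/{n}1.pkl","wb"))
print(sense()["tool_pos"],sense()["finger_gap"],sense()["time_s"])
```

```text
[0.53716722 0.07344669 0.26515516] 0.05968879867553098 2.0833
```

View pics/wrist1.png

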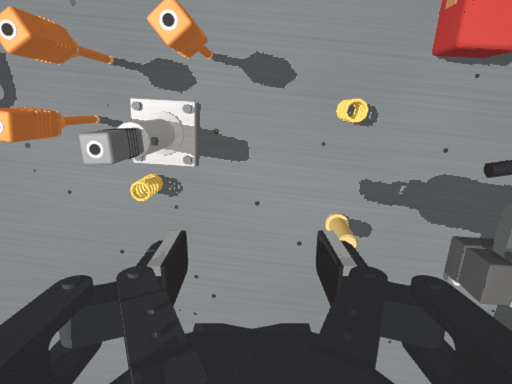

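```bash
cat >> h.py <<'E'
def go(s,pos,Rt):
    Rc=Rot.from_quat(s["tool_rot"]).as_matrix()
    print("pos",s["tool_pos"].round(4),"dp",(Rc.T@(np.array(pos)-s["tool_pos"])).round(4),"turn",np.degrees(Rot.from_matrix(Rc.T@Rt).as_rotvec()).round(2))
def Rdown(a): # tool z azimuth a rad, y down
    z=np.array([np.cos(a),np.sin(a),0]);y=np.array([0,0,-1.]);return np.stack([np.cross(y,z),y,z],1)
E
python3 - <<'E'
from workcell import *
from h import *
s=sense(); print(s["joint_pos"].round(3)); print(Rot.from_quat(s["tool_rot"]).as_matrix().round(3))
go(s,[.555,.215,.265],Rdown(0))
c=pickle.load(open("pics/wrist1.pkl","rb"));t=pickle.load(open("pics/top1.pkl","rb"))
print(plane(c,(95,149),.18), plane(t,(173.5,195.75),.18))
# holster base corners at z=.01
for p in [(133,100),(200,103),(196,165),(131,161)]: print(plane(c,p,.01).round(4))
E
```

```text
[0.101 0.313 0.252 1.513 0.058 3.141]
[[ 0.101 -0.009  0.995]
 [-0.993  0.057  0.102]
 [-0.058 -0.998 -0.003]]
pos [0.5372 0.0734 0.2652] dp [-0.1388  0.0081  0.0321] turn [ 0.34  5.83 -3.31]
[0.55485533 0.21528481 0.18      ] [0.55352976 0.2151794  0.18      ]
[0.5947 0.2572 0.01  ]
[0.6002 0.165  0.01  ]
[0.5147 0.1658 0.01  ]
[0.5097 0.2603 0.01  ]
```

Joint 6 sits at its limit for this yaw. I'll use tool z along +y instead, so the jaws close along x, which keeps it mid-range at both places.

Run:
```python
from workcell import *
from h import *
s=sense()
for a in [20,34,48,61]: go(s,[.555,.215,.265],Rdown(np.radians(a)))
```

```text
pos [0.5372 0.0734 0.2652] dp [-0.1388  0.0081  0.0321] turn [ -0.24 -14.17  -3.32]
pos [0.5372 0.0734 0.2652] dp [-0.1388  0.0081  0.0321] turn [ -0.64 -28.16  -3.3 ]
pos [0.5372 0.0734 0.2652] dp [-0.1388  0.0081  0.0321] turn [ -1.05 -42.16  -3.23]
pos [0.5372 0.0734 0.2652] dp [-0.1388  0.0081  0.0321] turn [ -1.44 -55.16  -3.14]
```

>>> {"name": "arm_command", "arguments": {
  "targets": [
    {"dp": [-0.017,0.001,0.004],"turn": [0,-7,-3.3],"gripper": 0.06},
    {"dp": [-0.034,0.002,0.008],"turn": [-0.2,-14,-3.3],"gripper": 0.06},
    {"dp": [-0.051,0.003,0.012],"turn": [-0.4,-21,-3.3],"gripper": 0.06},
    {"dp": [-0.068,0.004,0.016],"turn": [-0.6,-28,-3.3],"gripper": 0.06},
    {"dp": [-0.085,0.005,0.02],"turn": [-0.8,-35,-3.3],"gripper": 0.06},
    {"dp": [-0.102,0.006,0.024],"turn": [-1,-42,-3.2],"gripper": 0.06},
    {"dp": [-0.12,0.007,0.028],"turn": [-1.2,-49,-3.2],"gripper": 0.06},
    {"dp": [-0.138,0.008,0.032],"turn": [-1.4,-55,-3.1],"gripper": 0.06}
  ]
}}

```text
time_s: 2.75
tool_pos: [0.5543, 0.2145, 0.2653]
tool_rot: [-0.685, 0.176, -0.176, 0.685]
force: [0.4, 0.0, 0.6]
finger_gap: 0.0599
```

Run:
```python
from workcell import *
from h import *
s=sense();print(s["joint_pos"].round(3))
go(s,[.555,.215,.265],Rdown(np.radians(90)))
```

```text
[3.690e-01 4.240e-01 4.150e-01 1.562e+00 1.000e-03 2.443e+00]
pos [0.5543 0.2145 0.2653] dp [0.0004 0.0003 0.0008] turn [ -0.03 -28.85  -0.03]
```

>>> {"name": "arm_command", "arguments": {
  "targets": [
    {"dp": [0,0,0],"turn": [0,-7,0],"gripper": 0.06},
    {"dp": [0,0,0],"turn": [0,-14,0],"gripper": 0.06},
    {"dp": [0,0,0],"turn": [0,-21,0],"gripper": 0.06},
    {"dp": [0,0,0],"turn": [0,-28,0],"gripper": 0.06},
    {"dp": [0,0,0],"turn": [0,-28.9,0],"gripper": 0.06},
    {"dp": [0,0,0],"turn": [0,-28.9,0],"gripper": 0.06}
  ]
}}

```text
time_s: 3.25
tool_pos: [0.5538, 0.2141, 0.2654]
tool_rot: [-0.707, 0.001, -0.0, 0.707]
force: [0.6, -0.1, 1.0]
finger_gap: 0.06
```

Run:
```python
from workcell import *
from h import *
c=camera("wrist"); cv2.imwrite("pics/wrist2.png",c["frame"][:,:,::-1]); pickle.dump(c,open("pics/wrist2.pkl","wb"))
s=sense();go(s,[.555,.215,.265],Rdown(np.radians(90)))
```

```text
pos [0.5539 0.2141 0.2654] dp [0.0011 0.0004 0.0009] turn [-0.03 -0.13 -0.04]
```

View pics/wrist2.png

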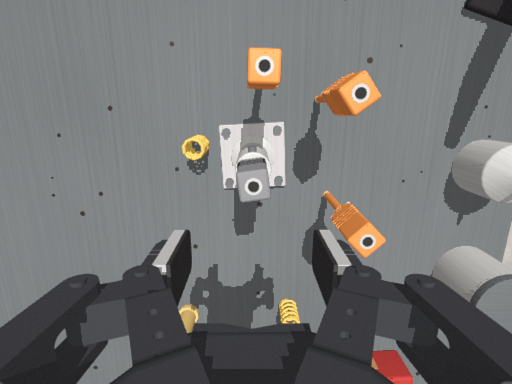

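Run:
```python
from h import *
c=pickle.load(open("pics/wrist2.pkl","rb")); a=c["frame"][:,:,::-1]
cv2.imwrite("pics/c3.png",cv2.resize(a[115:215,205:305],None,fx=6,fy=6,interpolation=cv2.INTER_CUBIC))
print(plane(c,(253.5,186.5),.18))
```

```text
[0.55549988 0.21550702 0.18      ]
```

View pics/c3.png

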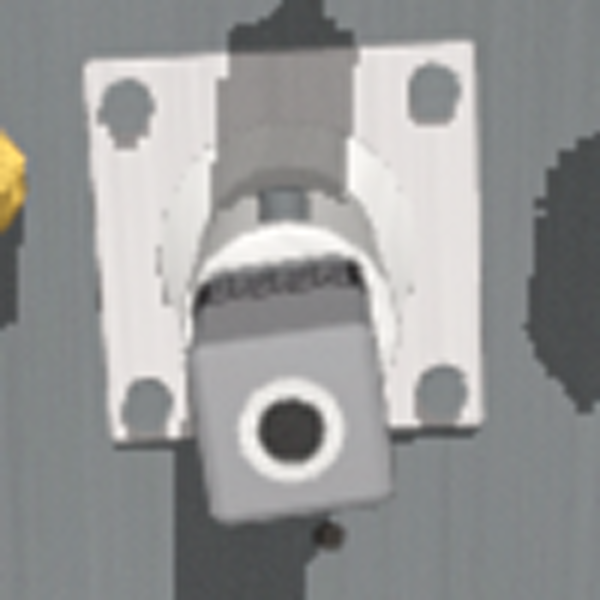

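Run:
```python
from workcell import *
from h import *
c=pickle.load(open("pics/wrist2.pkl","rb"))
P=[plane(c,(205+x/6-.4,115+y/6-.4),.18)[:2] for x,y in [(192,346),(371,321),(392,494),(214,523)]]
for i in range(4):
    d=P[(i+1)%4]-P[i]; print(np.linalg.norm(d).round(4),(np.degrees(np.arctan2(d[1],d[0]))%90).round(1))
print(np.mean(P,0))
s=sense();go(s,[.5555,.2155,.137],Rdown(np.radians(97)))
```

```text
0.0255 8.1
0.0256 7.5
0.0261 9.7
0.0263 6.2
[0.55532745 0.21686955]
pos [0.5539 0.2141 0.2654] dp [0.0017 0.1284 0.0013] turn [-0.03 -7.13 -0.04]
```

>>> {"name": "arm_command", "arguments": {
  "targets": [
    {"dp": [0.0015,0.01,0.002],"turn": [0,-5,0],"gripper": 0.06},
    {"dp": [0.0015,0.03,0.002],"turn": [0,-7.7,0],"gripper": 0.06},
    {"dp": [0.0015,0.055,0.002],"turn": [0,-7.7,0],"gripper": 0.06},
    {"dp": [0.0015,0.08,0.002],"turn": [0,-7.7,0],"gripper": 0.06},
    {"dp": [0.0015,0.105,0.002],"turn": [0,-7.7,0],"gripper": 0.06},
    {"dp": [0.0015,0.12,0.002],"turn": [0,-7.7,0],"gripper": 0.06},
    {"dp": [0.0015,0.129,0.002],"turn": [0,-7.7,0],"gripper": 0.06},
    {"dp": [0.0015,0.129,0.002],"turn": [0,-7.7,0],"gripper": 0.06}
  ]
}}

```text
time_s: 3.97
tool_pos: [0.5537, 0.2154, 0.134]
tool_rot: [0.706, 0.044, -0.048, -0.705]
force: [-1.1, 0.2, 0.3]
finger_gap: 0.0601
```

Run:
```python
from workcell import *
from h import *
c=camera("wrist"); cv2.imwrite("pics/wrist3.png",c["frame"][:,:,::-1]); pickle.dump(c,open("pics/wrist3.pkl","wb"))
s=sense();print(s["force"]);go(s,[.5555,.2162,.1365],Rdown(np.radians(97.7)))
```

```text
[-0.47953747  0.24533539  1.11011436]
pos [0.5548 0.2159 0.1358] dp [ 0.0008 -0.0007  0.0002] turn [-0.01 -0.2  -0.13]
```

View pics/wrist3.png

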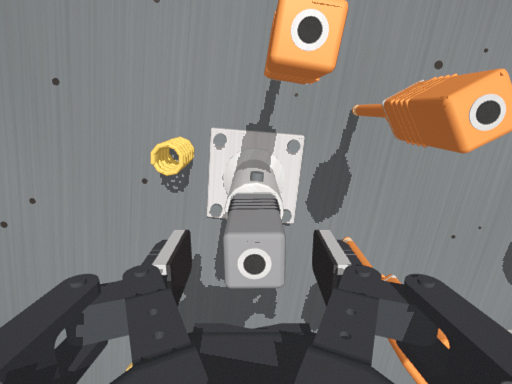

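The handle at (254,262) is square to the pads and midway between them (pads at 190 and 315), so I'll close.

>>> {"name": "arm_command", "arguments": {
  "targets": [
    {"dp": [0.0008,0,0],"turn": [0,0,0],"gripper": 0.02},
    {"dp": [0.0008,0,0],"turn": [0,0,0],"gripper": 0.02},
    {"dp": [0.0008,0,0],"turn": [0,0,0],"gripper": 0.02},
    {"dp": [0.0008,0,0],"turn": [0,0,0],"gripper": 0.02},
    {"dp": [0.0008,0,0],"turn": [0,0,0],"gripper": 0.02},
    {"dp": [0.0008,0,0],"turn": [0,0,0],"gripper": 0.02}
  ],
  "squeeze": 80
}}

```text
time_s: 4.52
tool_pos: [0.5564, 0.2163, 0.1376]
tool_rot: [-0.705, -0.046, 0.046, 0.706]
force: [-0.7, -1.2, 4.9]
finger_gap: 0.0261
```

Run:
```python
from workcell import *
from h import *
s=sense();print(s["force"],s["ft_torque"],s["finger_gap"]);go(s,[.5555,.2162,.1365],Rdown(np.radians(97.7)))
```

```text
[-0.72386369 -1.18411509  4.89797597] [-0.11220866  0.28585219 -0.02855645] 0.02610824501222679
pos [0.5564 0.2163 0.1376] dp [-0.0009  0.0011 -0.    ] turn [-0.05 -0.2   0.03]
```

>>> {"name": "arm_command", "arguments": {
  "targets": [
    {"dp": [0,-0.004,0],"turn": [0,0,0],"gripper": 0.02},
    {"dp": [0,-0.008,0],"turn": [0,0,0],"gripper": 0.02},
    {"dp": [0,-0.012,0],"turn": [0,0,0],"gripper": 0.02},
    {"dp": [0,-0.016,0],"turn": [0,0,0],"gripper": 0.02},
    {"dp": [0,-0.02,0],"turn": [0,0,0],"gripper": 0.02},
    {"dp": [0,-0.025,0],"turn": [0,0,0],"gripper": 0.02},
    {"dp": [0,-0.03,0],"turn": [0,0,0],"gripper": 0.02}
  ]
}}

```text
time_s: 5.1
tool_pos: [0.5564, 0.2163, 0.1681]
tool_rot: [-0.705, -0.046, 0.046, 0.706]
force: [-0.2, -0.2, -1.8]
finger_gap: 0.026
```

Run:
```python
from workcell import *
from h import *
c=camera("wrist"); cv2.imwrite("pics/wrist4.png",c["frame"][:,:,::-1]); pickle.dump(c,open("pics/wrist4.pkl","wb"))
s=sense();print(s["force"],s["ft_torque"],s["finger_gap"]);go(s,[.5564,.2163,.257],Rdown(np.radians(97.5)))
```

```text
[-0.52069862 -0.23999486 -0.56076308] [-0.01279107 -0.07137767  0.00913541] 0.026156961507789688
pos [0.557  0.2166 0.1694] dp [-0.0004 -0.0876 -0.    ] turn [-0.08 -0.    0.15]
```

View pics/wrist4.png

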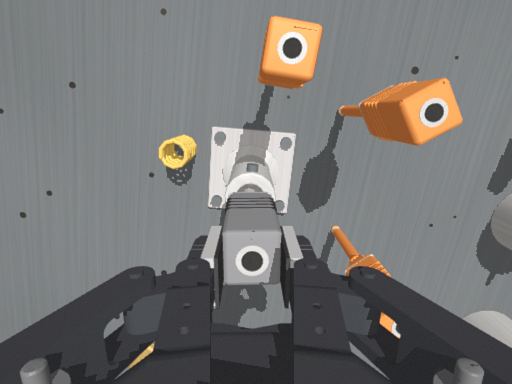

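The scope came free and moves with the hand: the handle is still at (253,260) between the pads, and the pull force has dropped off. Lifting on.

>>> {"name": "arm_command", "arguments": {
  "targets": [
    {"dp": [0,-0.015,0],"turn": [0,0,0],"gripper": 0.02},
    {"dp": [0,-0.03,0],"turn": [0,0,0],"gripper": 0.02},
    {"dp": [0,-0.045,0],"turn": [0,0,0],"gripper": 0.02},
    {"dp": [0,-0.06,0],"turn": [0,0,0],"gripper": 0.02},
    {"dp": [0,-0.075,0],"turn": [0,0,0],"gripper": 0.02},
    {"dp": [0,-0.09,0],"turn": [0,0,0],"gripper": 0.02},
    {"dp": [0,-0.1,0],"turn": [0,0,0],"gripper": 0.02},
    {"dp": [0,-0.1,0],"turn": [0,0,0],"gripper": 0.02}
  ]
}}

```text
time_s: 5.82
tool_pos: [0.558, 0.2168, 0.2724]
tool_rot: [-0.704, -0.049, 0.044, 0.707]
force: [0.4, 0.3, -1.1]
finger_gap: 0.0261
```

Run:
```python
from workcell import *
from h import *
for n in ["wrist","top","scene"]:
    c=camera(n); cv2.imwrite(f"pics/{n}5.png",c["frame"][:,:,::-1]); pickle.dump(c,open(f"pics/{n}5.pkl","wb"))
s=sense();print(s["time_s"],s["force"],s["finger_gap"],s["joint_pos"].round(2));go(s,[.503,-.20,.27],Rdown(np.radians(90)))
a=cv2.imread("pics/scene5.png")[40:190,220:370]
cv2.imwrite("pics/c5.png",cv2.resize(a,None,fx=4,fy=4,interpolation=cv2.INTER_CUBIC))
```

```text
5.9667 [ 0.47519755  0.44457098 -1.52986732] 0.02627451910641595 [0.37 0.43 0.43 1.57 0.   1.81]
pos [0.5565 0.2163 0.2687] dp [-0.1074 -0.002  -0.4057] turn [-0.08  7.49  0.09]
```

View pics/c5.png

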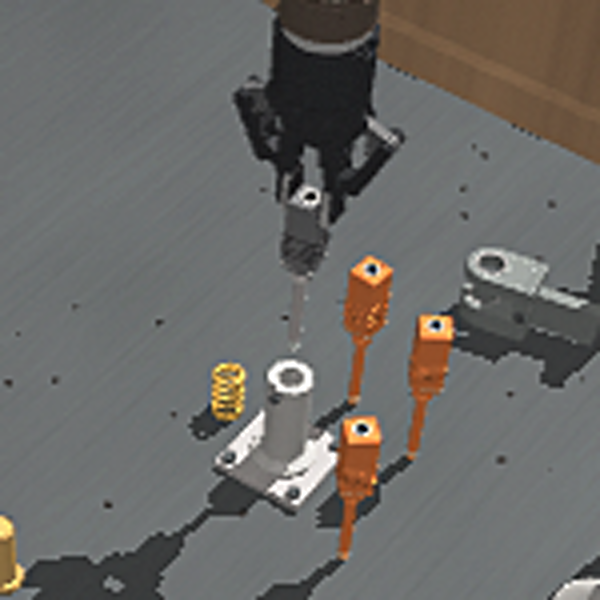

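View pics/wrist5.png

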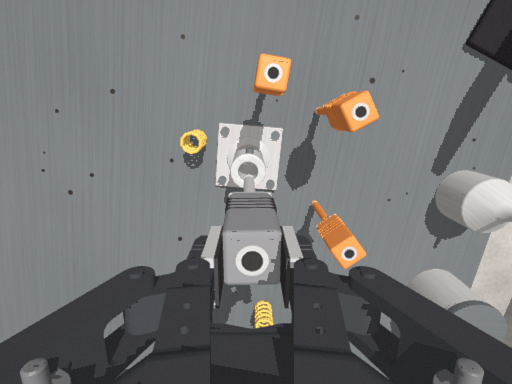

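>>> {"name": "arm_command", "arguments": {
  "targets": [
    {"dp": [-0.004,-0.002,-0.016],"turn": [0,0,0],"gripper": 0.02},
    {"dp": [-0.01,-0.002,-0.042],"turn": [0,0,0],"gripper": 0.02},
    {"dp": [-0.018,-0.002,-0.072],"turn": [0,0,0],"gripper": 0.02},
    {"dp": [-0.026,-0.002,-0.104],"turn": [0,0,0],"gripper": 0.02},
    {"dp": [-0.034,-0.002,-0.138],"turn": [0,0,0],"gripper": 0.02},
    {"dp": [-0.042,-0.002,-0.172],"turn": [0,0,0],"gripper": 0.02},
    {"dp": [-0.05,-0.002,-0.204],"turn": [0,0,0],"gripper": 0.02},
    {"dp": [-0.057,-0.002,-0.233],"turn": [0,0,0],"gripper": 0.02}
  ]
}}

```text
time_s: 6.63
tool_pos: [0.5289, -0.0247, 0.2693]
tool_rot: [-0.705, -0.046, 0.046, 0.706]
force: [0.6, 0.0, -2.2]
finger_gap: 0.0263
```

Run:
```python
from workcell import *
from h import *
s=sense();print(s["time_s"],s["force"],s["finger_gap"],s["joint_pos"].round(2));go(s,[.503,-.262,.27],Rdown(np.radians(97.5)))
```

```text
6.6333 [ 5.50772351e-01  4.40196646e-04 -2.24829264e+00] 0.02630369483579094 [-0.05  0.28  0.23  1.51  0.    1.39]
pos [ 0.5289 -0.0247  0.2693] dp [-0.0564 -0.0009 -0.232 ] turn [-0.06 -0.06 -0.03]
```

>>> {"name": "arm_command", "arguments": {
  "targets": [
    {"dp": [-0.008,-0.001,-0.032],"turn": [0,0,0],"gripper": 0.02},
    {"dp": [-0.016,-0.001,-0.064],"turn": [0,0,0],"gripper": 0.02},
    {"dp": [-0.024,-0.001,-0.098],"turn": [0,0,0],"gripper": 0.02},
    {"dp": [-0.032,-0.001,-0.132],"turn": [0,0,0],"gripper": 0.02},
    {"dp": [-0.041,-0.001,-0.166],"turn": [0,0,0],"gripper": 0.02},
    {"dp": [-0.049,-0.001,-0.198],"turn": [0,0,0],"gripper": 0.02},
    {"dp": [-0.055,-0.001,-0.222],"turn": [0,0,0],"gripper": 0.02},
    {"dp": [-0.0564,-0.001,-0.232],"turn": [0,0,0],"gripper": 0.02}
  ]
}}

```text
time_s: 7.3
tool_pos: [0.501, -0.2657, 0.2688]
tool_rot: [-0.705, -0.043, 0.045, 0.706]
force: [-0.8, 0.3, -1.7]
finger_gap: 0.0262
```

>>> {"name": "arm_command", "arguments": {
  "targets": [
    {"dp": [0,0,0],"turn": [0,0,0],"gripper": 0.02}
  ]
}}

```text
time_s: 7.38
tool_pos: [0.5, -0.2678, 0.2677]
tool_rot: [-0.705, -0.041, 0.045, 0.706]
force: [0.2, 0.5, -1.6]
finger_gap: 0.026
```

Run:
```python
from workcell import *
from h import *
for n in ["wrist","top","scene"]:
    c=camera(n); cv2.imwrite(f"pics/{n}6.png",c["frame"][:,:,::-1]); pickle.dump(c,open(f"pics/{n}6.pkl","wb"))
s=sense();print(s["time_s"],s["force"],s["finger_gap"],s["joint_pos"].round(2));go(s,[.503,-.262,.27],Rdown(np.radians(97.5)))
r=lambda a,k:cv2.resize(a,None,fx=k,fy=k,interpolation=cv2.INTER_CUBIC)
a=cv2.imread("pics/scene6.png");t=cv2.imread("pics/top6.png")
cv2.imwrite("pics/c6.png",np.hstack([r(a[150:250,135:235],4),r(t[180:280,285:385],4)]))
```

```text
7.5333 [ 0.14309819  0.27647814 -1.66767258] 0.026397406773782932 [-0.49  0.37  0.34  1.55 -0.    0.96]
pos [ 0.5006 -0.2649  0.2681] dp [ 0.0028 -0.0019  0.0025] turn [-0.14 -0.3  -0.24]
```

View pics/c6.png

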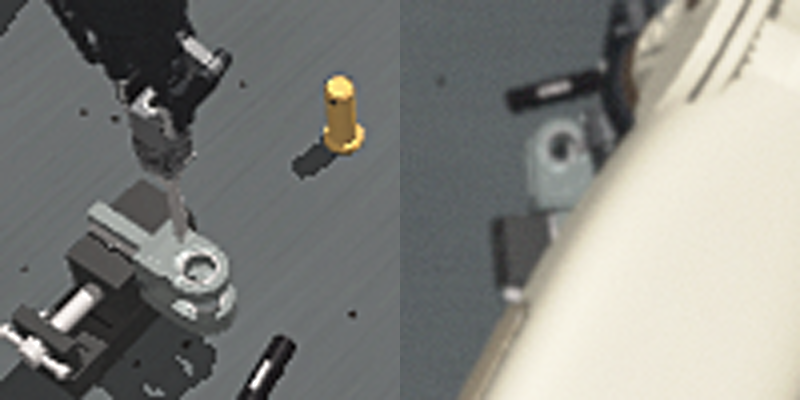

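View pics/wrist6.png

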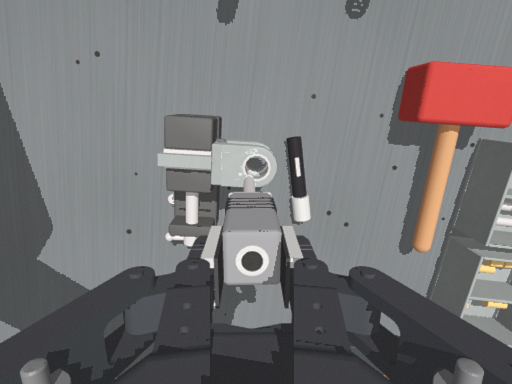

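Run:
```python
from h import *
a=cv2.imread("pics/wrist6.png")
cv2.imwrite("pics/c7.png",cv2.resize(a[130:210,205:305],None,fx=8,fy=7.5,interpolation=cv2.INTER_CUBIC))
s=cv2.imread("pics/scene6.png")
cv2.imwrite("pics/c8.png",cv2.resize(s[180:240,150:210],None,fx=10,fy=10,interpolation=cv2.INTER_CUBIC))
```

```text
(no output)
```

View pics/c7.png

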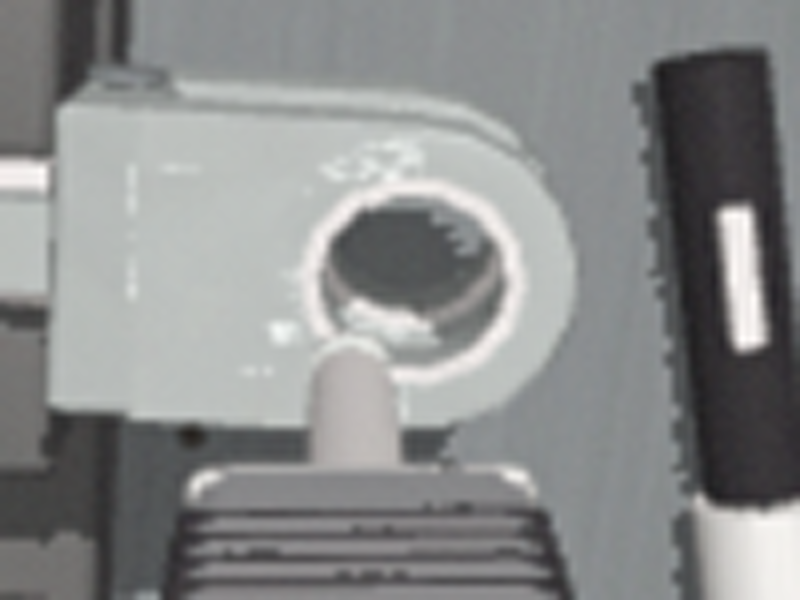

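View pics/c8.png

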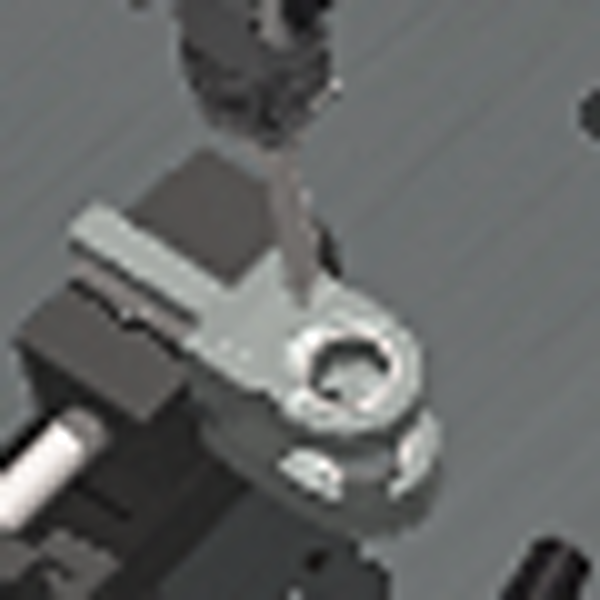

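Run:
```python
from h import *
W=pickle.load(open("pics/wrist6.pkl","rb"));S=pickle.load(open("pics/scene6.pkl","rb"));T=pickle.load(open("pics/top0.pkl","rb"))
print("bore W",plane(W,(256.1,167.1),.107),"S",plane(S,(150+34.9-.5,180+36.9-.5),.107),"tri",tri(W,(256.1,167.1),S,(184.4,216.4)))
print("size", plane(W,(205+302/8,167.1),.107)-plane(W,(205+525/8,167.1),.107))
ptS=(150+30.3-.5,180+29.8-.5)
print("tip W",plane(W,(248.5,179.4),.1424),"S",plane(S,ptS,.1424),"tri",tri(W,(248.5,179.4),S,ptS))
print("handle W",plane(W,(252,261),.1424+.168))
X=np.array([.5006,-.2649,.1424]);print(proj(W,X),proj(S,X),proj(W,[.5006,-.2649,.31]))
```

```text
bore W [ 0.50383891 -0.2630945   0.107     ] S [ 0.50215257 -0.26087865  0.107     ] tri (array([ 0.50386179, -0.26231623,  0.11038956]), np.float64(0.00040310064552692037))
size [-0.03030556 -0.00378095  0.        ]
tip W [ 0.49673767 -0.26966577  0.1424    ] S [ 0.49341036 -0.26516713  0.1424    ] tri (array([ 0.49688175, -0.26792661,  0.14890648]), np.float64(0.0006593080326854892))
handle W [ 0.50048261 -0.26821348  0.3104    ]
[252.97855639 175.19009456] [181.5929379  210.51969208] [253.16811912 254.00032723]
```

Run:
```python
from workcell import *
from h import *
s=sense();go(s,[.5033,-.2623,.262],Rdown(np.radians(97.5)))
```

```text
pos [ 0.5006 -0.2649  0.2681] dp [0.0031 0.0061 0.0022] turn [-0.14 -0.3  -0.24]
```

>>> {"name": "arm_command", "arguments": {
  "targets": [
    {"dp": [0.002,0.003,0.001],"turn": [0,0,0],"gripper": 0.02},
    {"dp": [0.003,0.006,0.002],"turn": [-0.1,-0.3,-0.2],"gripper": 0.02},
    {"dp": [0.003,0.006,0.002],"turn": [-0.1,-0.3,-0.2],"gripper": 0.02},
    {"dp": [0.003,0.006,0.002],"turn": [-0.1,-0.3,-0.2],"gripper": 0.02},
    {"dp": [0.003,0.006,0.002],"turn": [-0.1,-0.3,-0.2],"gripper": 0.02},
    {"dp": [0.003,0.006,0.002],"turn": [-0.1,-0.3,-0.2],"gripper": 0.02},
    {"dp": [0.003,0.006,0.002],"turn": [-0.1,-0.3,-0.2],"gripper": 0.02}
  ]
}}

```text
time_s: 8.12
tool_pos: [0.5034, -0.2624, 0.2623]
tool_rot: [-0.705, -0.046, 0.046, 0.706]
force: [-0.6, 0.3, -1.1]
finger_gap: 0.0258
```

```bash
cat > snap.py <<'E'
import sys
from workcell import *
from h import *
k=sys.argv[1]
s=sense();print(s["time_s"],s["force"].round(1),s["finger_gap"]);go(s,[.5033,-.2623,.262],Rdown(np.radians(97.5)))
for n in ["wrist","scene"]:
    c=camera(n); cv2.imwrite(f"pics/{n}{k}.png",c["frame"][:,:,::-1]); pickle.dump(c,open(f"pics/{n}{k}.pkl","wb"))
s=sense();go(s,[.5033,-.2623,.262],Rdown(np.radians(97.5)))
a=cv2.imread(f"pics/wrist{k}.png")
w=cv2.resize(a[130:210,205:305],None,fx=6,fy=6,interpolation=cv2.INTER_CUBIC)
cv2.imwrite(f"pics/w{k}.png",w)
a=cv2.imread(f"pics/scene{k}.png")
cv2.imwrite(f"pics/s{k}.png",cv2.resize(a[170:240,150:220],None,fx=8,fy=8,interpolation=cv2.INTER_CUBIC))
E
python3 snap.py 7
```

```text
8.1167 [-0.6  0.3 -1.1] 0.025841997014722184
pos [ 0.5034 -0.2624  0.2623] dp [-0.0001  0.0003  0.0001] turn [-0.03  0.01 -0.02]
pos [ 0.5033 -0.2626  0.2622] dp [0.     0.0002 0.0003] turn [-0.03 -0.01 -0.03]
```

View pics/w7.png

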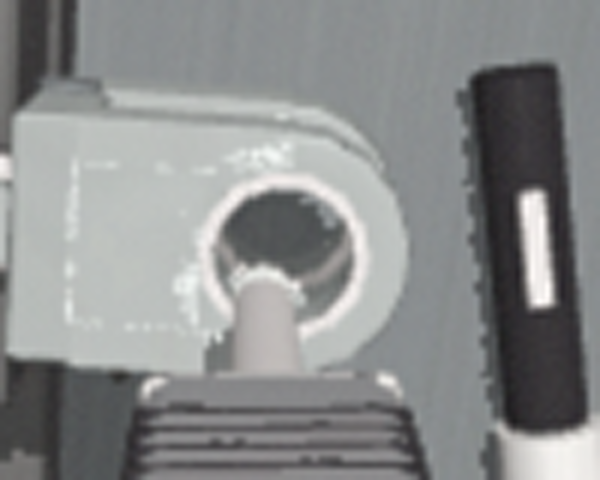

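View pics/s7.png

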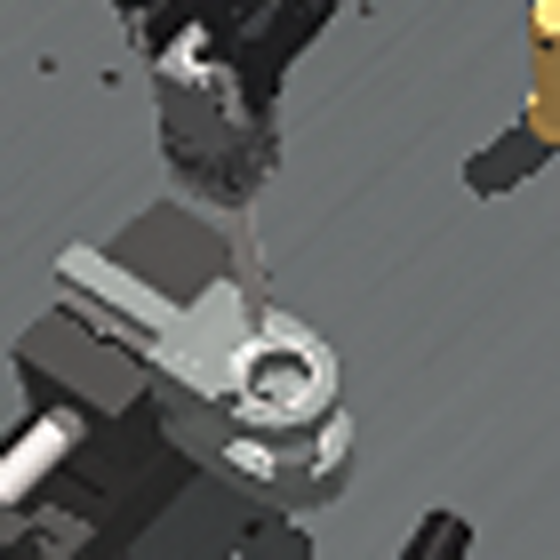

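```bash
python3 - <<'E'
from h import *
W=pickle.load(open("pics/wrist7.pkl","rb"));S=pickle.load(open("pics/scene7.pkl","rb"))
b=(252.0,172.2);bs=(184.75,216.4);t=(249,179);ts=(181.6,209.9)
print("bore",plane(W,b,.107),plane(S,bs,.107),tri(W,b,S,bs))
print("tip",plane(W,t,.1365),plane(S,ts,.1365),tri(W,t,S,ts))
print("axis stem up (267,370 crop)",plane(W,(205+267/6-.5,130+370/6-.5),.1365+.03))
hs=[plane(W,p,.1365+.168) for p in [(252,261)]];print(hs)
print(proj(W,[.5033,-.2624,.1365]),proj(S,[.5033,-.2624,.1365]))
E
python3 - <<'E'
import cv2
a=cv2.imread("pics/wrist7.png");cv2.imwrite("pics/w7h.png",cv2.resize(a[190:300,200:310],None,fx=5,fy=5,interpolation=cv2.INTER_CUBIC))
E
```

```text
bore [ 0.50401138 -0.26287896  0.107     ] [ 0.50297441 -0.26020698  0.107     ] (array([ 0.50431278, -0.26181278,  0.11023216]), np.float64(0.001118218908446636))
tip [ 0.50112685 -0.26400651  0.1365    ] [ 0.49570351 -0.26098423  0.1365    ] (array([ 0.50031811, -0.26309541,  0.14331431]), np.float64(0.0018416645488607518))
axis stem up (267,370 crop) [ 0.50192487 -0.26820782  0.1665    ]
[array([ 0.5037566 , -0.26304059,  0.3045    ])]
[251.39211576 177.71223823] [183.0890689  211.55365699]
```

View pics/w7h.png

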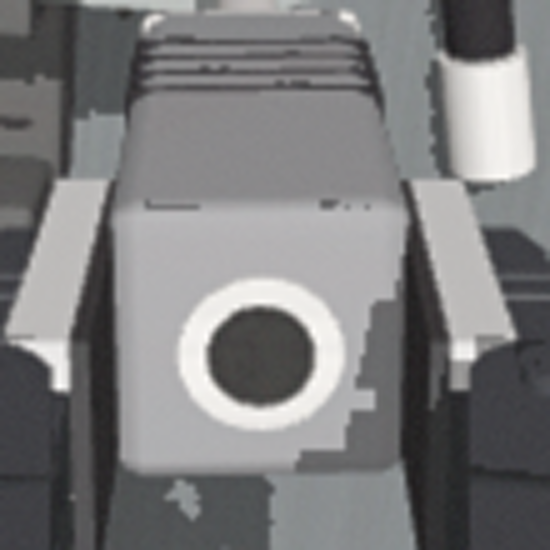

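>>> {"name": "arm_command", "arguments": {
  "targets": [
    {"dp": [0.002,0,0.0003],"turn": [0,0,0],"gripper": 0.02},
    {"dp": [0.0035,0.005,0.0005],"turn": [0,0,0],"gripper": 0.02},
    {"dp": [0.0035,0.01,0.0005],"turn": [0,0,0],"gripper": 0.02},
    {"dp": [0.0035,0.015,0.0005],"turn": [0,0,0],"gripper": 0.02},
    {"dp": [0.0035,0.02,0.0005],"turn": [0,0,0],"gripper": 0.02},
    {"dp": [0.0035,0.02,0.0005],"turn": [0,0,0],"gripper": 0.02},
    {"dp": [0.0035,0.02,0.0005],"turn": [0,0,0],"gripper": 0.02},
    {"dp": [0.0035,0.02,0.0005],"turn": [0,0,0],"gripper": 0.02}
  ]
}}

```text
time_s: 8.88
tool_pos: [0.5067, -0.2616, 0.2422]
tool_rot: [-0.705, -0.046, 0.046, 0.706]
force: [0.6, 0.8, -1.2]
finger_gap: 0.0264
```

```bash
python3 snap.py 8
```

```text
8.8833 [ 0.6  0.8 -1.2] 0.026447026975333333
pos [ 0.5067 -0.2616  0.2422] dp [-0.0035 -0.0198 -0.0002] turn [-0.03 -0.01 -0.03]
pos [ 0.5069 -0.2617  0.2426] dp [-0.0036 -0.0194 -0.0001] turn [-0.01 -0.01  0.01]
```

View pics/w8.png

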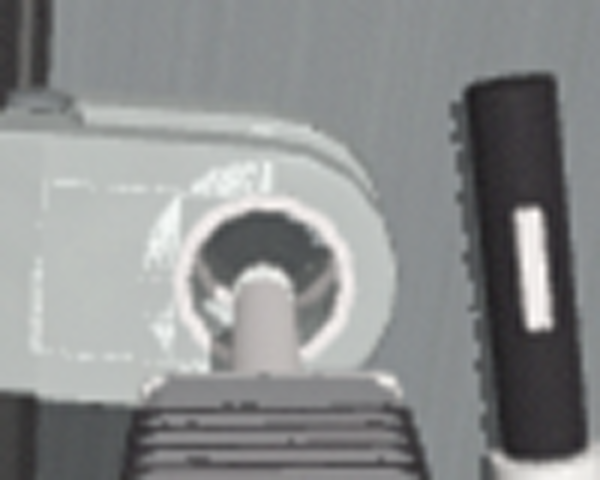

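View pics/s8.png

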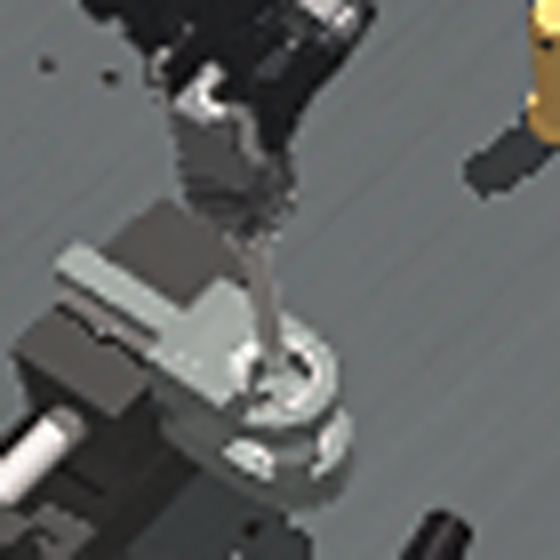

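Run:
```python
from h import *
W=pickle.load(open("pics/wrist8.pkl","rb"));S=pickle.load(open("pics/scene8.pkl","rb"))
b=(205+265/6-.5,130+283/6-.5);t=(205+265/6-.5,130+299/6-.5)
bs=(150+282/8-.5,170+375/8-.5);ts=(150+270/8-.5,170+353/8-.5)
print("bore",plane(W,b,.107),plane(S,bs,.107),tri(W,b,S,bs))
for z in [.117,.12]:print("tip",plane(W,t,z),plane(S,ts,z))
print(tri(W,t,S,ts))
f=lambda p:((p-[150,170]+.5)*8).round(0); g=lambda p:((p-[205,130]+.5)*6).round(0)
for z in [.107,.117,.2,.28]: print(z,f(proj(S,[.5038,-.262,z])),g(proj(W,[.5038,-.262,z])), "tcp",f(proj(S,[.5067,-.2616,z])),g(proj(W,[.5067,-.2616,z])))
```

```text
bore [ 0.5039532 -0.2630048  0.107    ] [ 0.50291124 -0.26014241  0.107     ] (array([ 0.50431291, -0.26182733,  0.11041681]), np.float64(0.001183660358041518))
tip [ 0.50410646 -0.26345621  0.117     ] [ 0.49797065 -0.2597853   0.117     ]
tip [ 0.50404419 -0.26276236  0.12      ] [ 0.49964333 -0.26095121  0.12      ]
(array([ 0.50323238, -0.26229503,  0.12502444]), np.float64(0.001962670924850074))
0.107 [280. 379.] [265. 277.] tcp [286. 383.] [282. 277.]
0.117 [277. 365.] [264. 290.] tcp [283. 368.] [282. 290.]
0.2 [248. 239.] [258. 443.] tcp [255. 242.] [282. 443.]
0.28 [217. 104.] [244. 753.] tcp [224. 107.] [282. 753.]
```

Run:
```python
import cv2
a=cv2.imread("pics/scene8.png");cv2.imwrite("pics/s8z.png",cv2.resize(a[194:228,166:200],None,fx=17,fy=17,interpolation=cv2.INTER_NEAREST))
```

```text
(no output)
```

View pics/s8z.png

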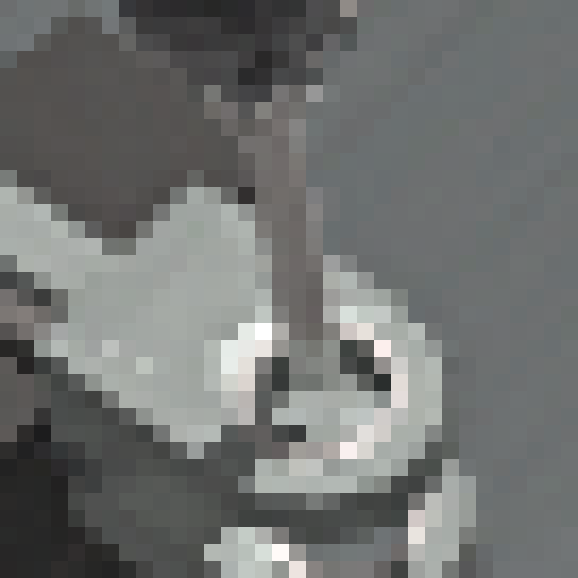

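Both views put the tip over the bore centre: wrist column 265 against rim centre 265, scene column 184 against 184. Now I'll lower into the gap and look again.

>>> {"name": "arm_command", "arguments": {
  "targets": [
    {"dp": [0,0.006,0],"turn": [0,0,0],"gripper": 0.02},
    {"dp": [0,0.012,0],"turn": [0,0,0],"gripper": 0.02},
    {"dp": [0,0.018,0],"turn": [0,0,0],"gripper": 0.02},
    {"dp": [0,0.024,0],"turn": [0,0,0],"gripper": 0.02},
    {"dp": [0,0.03,0],"turn": [0,0,0],"gripper": 0.02},
    {"dp": [0,0.036,0],"turn": [0,0,0],"gripper": 0.02},
    {"dp": [0,0.036,0],"turn": [0,0,0],"gripper": 0.02},
    {"dp": [0,0.036,0],"turn": [0,0,0],"gripper": 0.02}
  ]
}}

```text
time_s: 9.65
tool_pos: [0.5065, -0.2615, 0.2059]
tool_rot: [-0.705, -0.046, 0.047, 0.706]
force: [0.6, 0.0, -1.5]
finger_gap: 0.026
```

```bash
python3 snap.py 9;python3 - <<'E'
import cv2
a=cv2.imread("pics/scene9.png");cv2.imwrite("pics/s9z.png",cv2.resize(a[194:228,166:200],None,fx=17,fy=17,interpolation=cv2.INTER_NEAREST))
E
```

```text
9.65 [ 0.6  0.  -1.5] 0.026015440713219918
pos [ 0.5065 -0.2615  0.2059] dp [-0.0034 -0.0561 -0.0003] turn [-0.05 -0.01 -0.06]
pos [ 0.507  -0.2618  0.2068] dp [-0.0037 -0.0552 -0.    ] turn [ 0.01 -0.01  0.03]
```

View pics/w9.png

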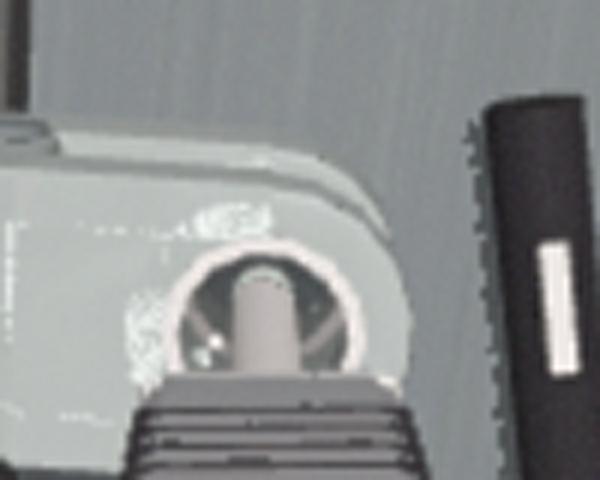

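View pics/s9z.png

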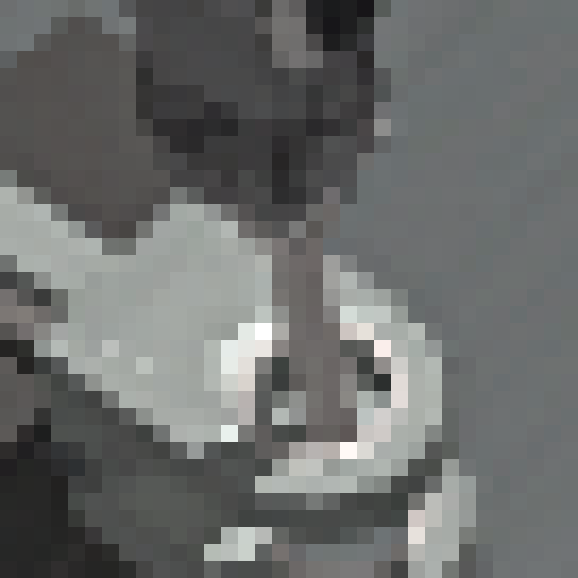

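Run:
```python
from h import *
for k,b,t,z in [("8",(265,283),(265,299),.117),("9",(265,335),(265,296),.0805)]:
    W=pickle.load(open(f"pics/wrist{k}.pkl","rb"))
    q=lambda p:(205+p[0]/6-.5,130+p[1]/6-.5)
    print(plane(W,q(b),.107),plane(W,q(t),z))
    g=lambda p:((p-[205,130]+.5)*6).round(0)
    print("pred rim top/bot/left/right",[g(proj(W,X)).tolist() for X in ([.504,-.2475,.107],[.504,-.2775,.107],[.489,-.2625,.107],[.519,-.2625,.107])], "tip far edge",g(proj(W,[.504,-.2575,z])))
```

```text
[ 0.5039532 -0.2630048  0.107    ] [ 0.50410646 -0.26345621  0.117     ]
pred rim top/bot/left/right [[277.0, 193.0], [254.0, 365.0], [178.0, 269.0], [353.0, 292.0]] tip far edge [269. 264.]
[ 0.50406792 -0.26275685  0.107     ] [ 0.50381883 -0.2628623   0.0805    ]
pred rim top/bot/left/right [[278.0, 236.0], [252.0, 428.0], [166.0, 321.0], [363.0, 346.0]] tip far edge [270. 265.]
```

Tip is at (0.5038, -0.2629) and bore at (0.5041, -0.2628) in the same view, so it is centred. Going down the rest.

>>> {"name": "arm_command", "arguments": {
  "targets": [
    {"dp": [0,0.006,0],"turn": [0,0,0],"gripper": 0.02},
    {"dp": [0,0.012,0],"turn": [0,0,0],"gripper": 0.02},
    {"dp": [0,0.018,0],"turn": [0,0,0],"gripper": 0.02},
    {"dp": [0,0.024,0],"turn": [0,0,0],"gripper": 0.02},
    {"dp": [0,0.029,0],"turn": [0,0,0],"gripper": 0.02},
    {"dp": [0,0.0335,0],"turn": [0,0,0],"gripper": 0.02},
    {"dp": [0,0.0335,0],"turn": [0,0,0],"gripper": 0.02},
    {"dp": [0,0.0335,0],"turn": [0,0,0],"gripper": 0.02}
  ]
}}

```text
time_s: 10.42
tool_pos: [0.5068, -0.2617, 0.1729]
tool_rot: [-0.705, -0.046, 0.046, 0.706]
force: [0.2, -1.0, -0.2]
finger_gap: 0.0261
```

```bash
python3 snap.py 10;python3 - <<'E'
import cv2,numpy as np
a=cv2.imread("pics/scene10.png");w=cv2.imread("pics/wrist10.png")
cv2.imwrite("pics/x10.png",np.hstack([cv2.resize(a[188:228,165:205],(400,400),interpolation=cv2.INTER_CUBIC),cv2.resize(w[140:220,212:292],(400,400),interpolation=cv2.INTER_CUBIC)]))
E
```

```text
10.4167 [ 0.2 -1.  -0.2] 0.026095341082167205
pos [ 0.5068 -0.2617  0.1729] dp [-0.0036 -0.0891 -0.0001] turn [-0.02 -0.01 -0.01]
pos [ 0.5073 -0.2619  0.1735] dp [-0.0039 -0.0885  0.0001] turn [ 0.02 -0.01  0.05]
```

View pics/x10.png

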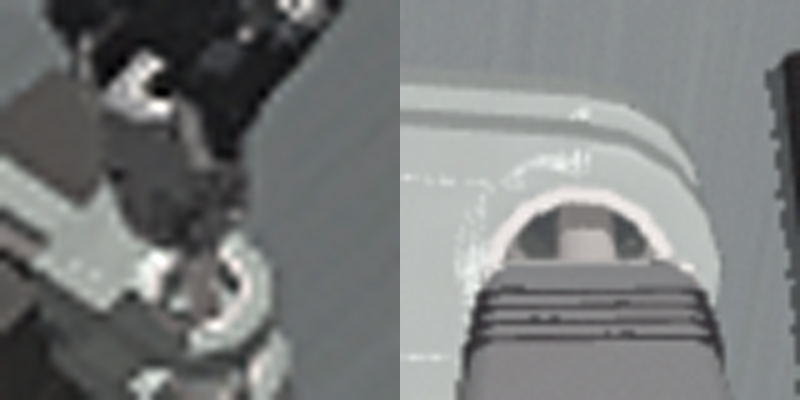

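View pics/scene10.png

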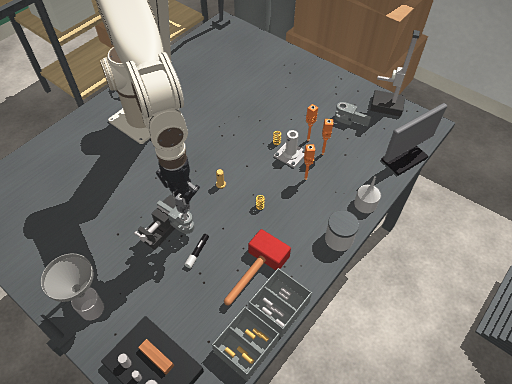

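Run:
```python
import cv2
w=cv2.imread("pics/wrist10.png");cv2.imwrite("pics/w10h.png",cv2.resize(w[150:280,190:320],None,fx=4.5,fy=4.5,interpolation=cv2.INTER_CUBIC))
```

```text
(no output)
```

View pics/w10h.png

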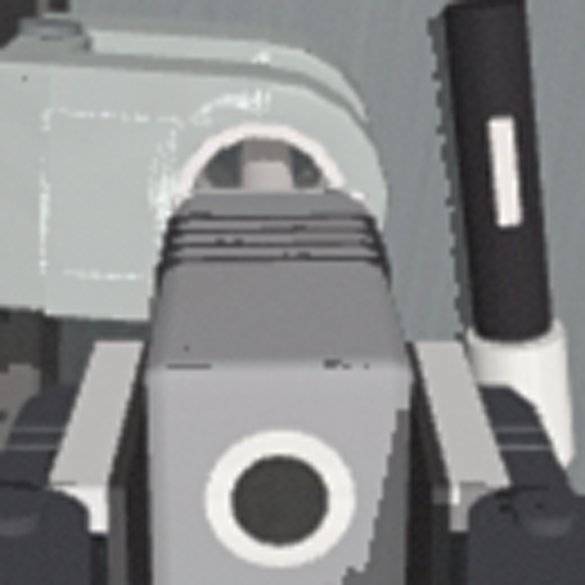

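The stem is inside both eyes. In the wrist view it is about 1 px (roughly 1 mm) from the bore centre (587 against 582 in the enlarged crop), and in the scene view it is centred on the rim. The handle circle is at (252.4, 260.7) against (252.4, 260.4) before, so it has not slipped. TCP height 0.173 puts the window at about 0.056. Handing in.

Run:
```python
from workcell import *
s=sense();print(s["time_s"],s["force"],abs(s["joint_vel"]).max(),s["tool_pos"])
print(finish_job())
```

```text
10.5167 [-0.45379959  1.0258461  -1.31178464] 0.004642991640311071 [ 0.50725932 -0.26189056  0.17354479]
the job is handed in; nothing more can be done
None
```

I pulled the grey borescope out of its holster and lowered it through the upper eye. I handed the job in at 10.5 s with the scope still gripped and its window in the lower eye. No verdict was reported.

**Last checks**
- **Centring:** with the tip in the gap, tip and bore agreed to about 0.3 mm in the wrist view. At the final depth the wrist view put the stem about 1 mm off the bore centre, and the scene view showed it centred.
- **Height:** the window is about 56 mm above the shelf. This comes from the arm's own position, assuming no slip, and the handle had not moved in the grip between pictures.
- **Still and clear:** joint speeds were at most 0.005 rad/s. The force readings stayed within about 1.5 N, with no sign of contact with the latch or vise.
- **Bystanders:** they looked undisturbed in the last scene picture; I did not measure them.

**What disagreed**
- **Tilt:** the stem looks tilted about 1° from the gripper axis. I corrected this with a 3.5 mm sideways shift rather than a turn.
- **Tip height:** triangulating from the early scene pictures put the tip 4 to 8 mm too high. I put this down to the glass end blending into the background, and used the arm position instead.
- **First yaw:** the first gripper angle ran joint 6 up to its limit, so I turned the jaws to close along x instead.

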